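# Load and close the polishing drum

## Task

Load the polishing drum for its next run: take its black tapered plug out and set it aside, lower every brass ball knob gently down to the floor of the blue drum without dropping it in, then close the drum with the plug again, seated squarely in the mouth with its lip down on the rim all round. Turn the drum by its lugs as well, so that at the end either one of its two yellow notches points straight at the red pointer, and leave the mallet, tin and wrench where they are.

Things in the scene. Friction and masses are not known exactly. Their poses are not given: they have to be found in the camera images.
- drum: blue open-topped round drum, turning on its upright axis on a fixed green stand; no end stops, stays where left, about 3 N at a lug turns it. Origin on the axis at the underside, 24 mm above the bench; z up. Outer radius 90, inner radius 85, height 70, inside depth 60 mm. A steel collar 12 mm thick, radius 105 mm, is flush with the rim. +x and -x point at the two yellow notches
- drum_mouth (a point): centre of the drum's mouth, level with the rim top (94 mm above the bench)
- drum_floor (a point): centre of the drum's inner floor, 60 mm under the mouth
- lug (a point): outer end of one of the drum's four dark lugs, 134 mm from the axis, 63 mm above the drum's origin. The lugs stick out of the collar 45, 135, 225 and 315 degrees from the drum's x axis; this is the one at 45. Each is 12 mm wide, 14 mm high (56 to 70 mm above the drum's origin) and reaches from the collar (105 mm) to 134 mm
- notch (a point): middle of one of the drum's two yellow notches, the one at the drum's +x, 110 mm from the axis, at the height of the rim; the other is opposite. Each is a 14 mm gap between two yellow tabs, 10 mm wide each, reaching out to 117 mm
- mark (a point): the fixed red pointer on the green stand. The point is on its top at the inner end, 60 mm above the bench, 130 mm from the drum's axis; its x axis points level to the drum's axis. The pointer and its 26 mm wide red post (to 168 mm from the axis) reach 60 mm above the bench, lower than the lugs' underside (80 mm above the bench)
- plug_grip (a point): middle of the orange upright handle of the black rubber plug (some 350 g), z up. Handle 28 mm across, from 21 mm under the point to 21 mm over it. Below: a lip 186 mm across, 6 mm thick (underside 27 mm under the point), then a taper 16 mm high, 164 mm across under the lip, 152 mm at the bottom (43 mm under the point). Starts seated in the drum's mouth
- board: bare wooden board fixed on the bench, 200 by 200 by 12 mm, origin at the centre of its underside: a place to put the plug meanwhile
- mat: thin grey mat fixed on the bench, 240 by 180 by 3 mm, origin at the centre of its underside; the knobs start on it
- knob1_center (a point): brass ball knob, a 40 mm ball with a flat 32 mm face, on which it stands; about 120 g. The point is the ball's centre, 12 mm above the flat face, 20 mm from the rest of its surface; its z axis points away from the flat. May be absent
- knob2_center (a point): brass ball knob, a 40 mm ball with a flat 32 mm face, on which it stands; about 120 g. The point is the ball's centre, 12 mm above the flat face, 20 mm from the rest of its surface; its z axis points away from the flat. May be absent
- knob3_center (a point): brass ball knob, a 40 mm ball with a flat 32 mm face, on which it stands; about 120 g. The point is the ball's centre, 12 mm above the flat face, 20 mm from the rest of its surface; its z axis points away from the flat. May be absent
- knob4_center (a point): brass ball knob, a 40 mm ball with a flat 32 mm face, on which it stands; about 120 g. The point is the ball's centre, 12 mm above the flat face, 20 mm from the rest of its surface; its z axis points away from the flat. May be absent
- knob5_center (a point): brass ball knob, a 40 mm ball with a flat 32 mm face, on which it stands; about 120 g. The point is the ball's centre, 12 mm above the flat face, 20 mm from the rest of its surface; its z axis points away from the flat. May be absent
- mallet: wooden mallet lying on the bench, head 65 by 110 by 65 mm, handle 200 mm long along +y; a bystander. Origin on its underside
- tin: closed tin, 70 mm in diameter, 90 mm high, standing on the bench; a bystander. Origin on its underside
- wrench: steel wrench lying on the bench; a bystander. Origin on its underside

How it is judged:
On the way, in this order (a step that is already met when the one before it is completed fails the run):
1. all knobs present lie on the floor inside the drum (horizontal distance between each of knob1_center, knob2_center, knob3_center, knob4_center, knob5_center and drum_floor below 0.072 m and z of knob1_center in the frame of drum_floor between 0.005 and 0.03 m and z of knob2_center in the frame of drum_floor between 0.005 and 0.03 m and z of knob3_center in the frame of drum_floor between 0.005 and 0.03 m and z of knob4_center in the frame of drum_floor between 0.005 and 0.03 m and z of knob5_center in the frame of drum_floor between 0.005 and 0.03 m), for 0.2 s.
2. after that, the plug sits in the drum's mouth (horizontal distance between plug_grip and drum_mouth below 0.006 m and z of plug_grip in the frame of drum_mouth below 0.03 m and angle between plug_grip's own z axis and vertical below 0.05 rad), for 0.2 s.
At the end, for the whole second after the job is handed in: Every knob lies in the drum (centre within 72 mm of the axis, under 30 mm above its floor); the plug is centred within 6 mm, lip within 3 mm of the rim, tilt under 0.05 rad; a yellow notch faces the pointer within 0.07 rad; the drum is at rest (all of step 1 and all of step 2 and angle between the x axis of drum and the x axis of mark, either way round below 0.07 rad and linear speed of drum below 0.02 m/s and angular speed of drum below 0.05 rad/s); the robot touches nothing.
It fails at once if a knob falls inside the drum faster than 0.6 m/s, as when it is dropped in from over 2 cm ((horizontal distance between knob1_center and drum_floor below 0.085 m and z of knob1_center in the frame of drum_floor between 0.022 and 0.06 m and linear speed of knob1 above 0.6 m/s) or (horizontal distance between knob2_center and drum_floor below 0.085 m and z of knob2_center in the frame of drum_floor between 0.022 and 0.06 m and linear speed of knob2 above 0.6 m/s) or (horizontal distance between knob3_center and drum_floor below 0.085 m and z of knob3_center in the frame of drum_floor between 0.022 and 0.06 m and linear speed of knob3 above 0.6 m/s) or (horizontal distance between knob4_center and drum_floor below 0.085 m and z of knob4_center in the frame of drum_floor between 0.022 and 0.06 m and linear speed of knob4 above 0.6 m/s) or (horizontal distance between knob5_center and drum_floor below 0.085 m and z of knob5_center in the frame of drum_floor between 0.022 and 0.06 m and linear speed of knob5 above 0.6 m/s)).
It fails at once if a knob is driven against the drum with more than 60 N (contact force between any of knob1, knob2, knob3, knob4, knob5 and drum above 60 N).
It fails at once if a bystander is moved more than 30 mm (distance of any of mallet, tin, wrench from where it was at the start of the episode above 0.03 m).
Of knob1, knob2, knob3, knob4, knob5 only 3 to 5 are there at a start; the rules pass over those that are not, and their reading is None.
At some moment in a run one of plug, knob1, knob2, knob3, knob4, knob5 may be knocked a few centimetres aside while the robot is not near it.
It also fails if it takes over 210 s, if anything falls off the work surface, if the arm or the gripper's body presses on something with over 40 N, if the wrist force passes 120 N, or if a joint passes its speed limit or range.

## Robot

A 6-joint arm with a two-finger parallel gripper is mounted at the origin on the work surface. World frame = base frame: x ahead of the robot, y to its left, z up, the work surface at z = 0. Lengths are in m, angles in rad, forces in N, time in s.
With the tool pointing down it reaches from about 0.25 to 0.775 m from the base axis. Payload 4 kg.
Tool frame: the origin (TCP) lies on the centre line of the jaws, within the pads' length; the fingertips stand 14 mm ahead of it and the grasp point (between the pads) lies 5 mm behind it (robot.tcp_to_tips is the distance from the TCP to the fingertips, in m); z points along the fingers, y is the line along which they close (so a half turn about z gives the same grasp; the last joint's range is limited). The gripper opens to 94 mm and grips with 3 to 60 N. Pads are 16 mm wide; open, the fingers measure 119 mm over their backs; the gripper's body (75 mm by 177 mm) begins 78 mm behind the grasp point.
Start: joints at [1.113, 0.087, 1.371, -0, 1.684, -0.103], TCP at [0.191, 0.516, 0.22] pointing down, gripper open.
Joint ranges: [-3.1, 3.1], [-0.76, 2.03], [0.27, 2.55], [-1.08, 4.22], [0.17, 2.65], [-2.57, 2.57]. Speed limits (rad/s): [2.79, 2.79, 3.14, 3.14, 3.14, 3.14].

## Interface

Orientations are given as [roll, pitch, yaw] about the fixed x, y, z axes, in that order (R = Rz(yaw) Ry(pitch) Rx(roll)).
In Python, from bench import robot gives the robot as it stands.
- The arm moves only by the tool carry_out, never from a script. Its argument "increments" is a list of rows, each a list of 3 entries, a list of its own where there are three numbers: the closure in counts, from 0 (fully open) to 255 (shut), then the shift along the tool's x, y, z in mm, then the turn about the tool's z in degrees. In form: [[fingers, [dx, dy, dz], twist], ...]. A call has 1 to 8 rows; each row shifts and turns the commanded pose from where the row before left it, along the tool's axes as they then stand; what a row does not reach is not made up. A row lasts 1/10 s, in which the tool goes at most 50 mm and 8.59 degrees, less where a joint would pass 70% of its speed; a pose out of reach is approached as far as the arm can. A call with a gripper value outside its range is refused whole. The fingers move at their own pace and stop on an object; the grip force is fixed at half the most. Time passes only in rows, so rows that do not move let the fingers close. It gives the time, the measured TCP pose, the force, the opening and the grip force at its end, in the units of the state.
- robot.get_obs(): the state, without advancing time (a new reading comes with each control period).
- robot.snapshot(name): name is "scene" or "side" or "wrist"; returns the picture (384x512x3 uint8, blue, green, red); there is no depth.
- robot.get_calibration(name): a dict with "vfov" (degrees; the focal length in pixels is half the picture's height over the tangent of half this angle, whatever the lens; pixels are square), "cx", "cy" (the principal point, pixels), "k1" (the pictures are not rectified: a ray, as slopes to the right and down, at radius r is drawn at 1 + k1 r^2 times it, then the intrinsics apply), "T" (4x4, takes a point from camera to world coordinates). Camera axes: x right, y down, z forward; pixel columns grow to the right and rows downward; lengths in m; the calibration is good to about 2 mm. A picture is of the moment at which its call begins: read the wrist's pose just before it. get_calibration takes no time and is no camera call; for the wrist camera it gives the pose at the moment of the call.
- robot.close_job(): hands the job in; it is judged then, once.
The state is a dict: "time": time; "joint_positions": joint angles; "qvel": joint speeds; "joint_torque": joint torques, N m; "tool_pos": TCP position; "ee_rot": TCP orientation; "wrist_force": force on the tool from outside, world axes, zero at the start; "wrist_torque": the same for the moment, N m; "width": finger opening in m; "finger_force": force on a finger pad.
Only numpy, scipy, OpenCV 4.12 (cv2) and the standard library are available. Lean on these libraries where they do the work, as an engineer would, in place of code of your own. Each camera call takes 0.05 s, during which the arm holds its last target. There are 200 camera calls.

## Working session

There is one attempt and no reset: what is moved stays moved. The work goes in short steps, Python scripts to look and compute and a tool call to move; the robot and the scene stay as the last step left them, time stands still between calls to the robot, and variables do not carry over. Pictures are saved under pics/ and viewed, at most 14 in all, crops included, and the job is handed in when it is done.

Besides the shell and the picture viewer there is one more tool, called after "Emit:" in YAML: its name, and indented under it one key for each argument. carry_out: Moves the arm, as the interface text tells. Its arguments: {"type":"object","properties":{"increments":{"type":"array","items":{"type":"array"}}},"required":["increments"]}

```bash
mkdir -p pics; ls; cat > h.py <<'E'
import numpy as np, cv2
from bench import robot
def snap(cam,name):
    c=robot.get_calibration(cam); im=np.array(robot.snapshot(cam)); cv2.imwrite(f'pics/{name}.png',im); np.save(f'pics/{name}_cal.npy',c,allow_pickle=True); return im,c
def cal(name): return np.load(f'pics/{name}_cal.npy',allow_pickle=True).item()
def K(c):
    f=192/np.tan(np.radians(c['vfov'])/2); return np.array([[f,0,c['cx']],[0,f,c['cy']],[0,0,1.]])
def D(c): return np.array([c['k1'],0,0,0,0.])
def ray(c,uv,z):
    n=cv2.undistortPoints(np.array(uv,float).reshape(-1,1,2),K(c),D(c)).reshape(-1,2)
    T=np.array(c['T']); d=np.c_[n,np.ones(len(n))]@T[:3,:3].T; o=T[:3,3]
    return o+d*((z-o[2])/d[:,2])[:,None]
def proj(c,P):
    T=np.linalg.inv(np.array(c['T'])); p=np.array(P,float).reshape(-1,3)@T[:3,:3].T+T[:3,3]
    return cv2.projectPoints(p,np.zeros(3),np.zeros(3),K(c),D(c))[0].reshape(-1,2)
E
python3 - <<'E'
from h import *
o=robot.get_obs(); print({k:np.round(v,3) for k,v in o.items()})
for n in ('scene','side','wrist'):
    im,c=snap(n,n+'0'); print(n,c['vfov'],c['k1'],np.round(c['T'],3).tolist())
a=cv2.imread('pics/scene0.png');b=cv2.imread('pics/side0.png')
E
```

```text
pics
{'time': np.float64(0.0), 'joint_positions': array([ 1.113,  0.088,  1.372,  0.   ,  1.684, -0.103]), 'qvel': array([-0.001, -0.   , -0.002,  0.   ,  0.001, -0.002]), 'joint_torque': array([ 1.0000e-03, -3.4019e+01, -3.0243e+01,  7.2000e-02,  3.3000e-02,
       -0.0000e+00]), 'tool_pos': array([0.191, 0.515, 0.218]), 'ee_rot': array([-3.139, -0.   ,  2.787]), 'wrist_force': array([ 0.268, -0.505, -0.716]), 'wrist_torque': array([ 0.058, -0.017, -0.001]), 'finger_force': np.float64(0.0), 'width': np.float64(0.094)}
scene 53.90081299225202 -0.09066596476579424 [[-0.374, 0.768, -0.52, 1.14], [0.927, 0.315, -0.202, 0.223], [0.008, -0.557, -0.83, 0.947], [0.0, 0.0, 0.0, 1.0]]
side 46.89763545733612 -0.16954098285842573 [[0.871, -0.274, 0.408, 0.153], [-0.492, -0.503, 0.71, -0.755], [0.011, -0.819, -0.573, 0.714], [0.0, 0.0, 0.0, 1.0]]
wrist 58.46049419033332 -0.035087210081435796 [[0.347, 0.907, 0.239, 0.12], [0.938, -0.335, -0.09, 0.54], [-0.002, 0.256, -0.967, 0.384], [0.0, 0.0, 0.0, 1.0]]
```

View pics/scene0.png

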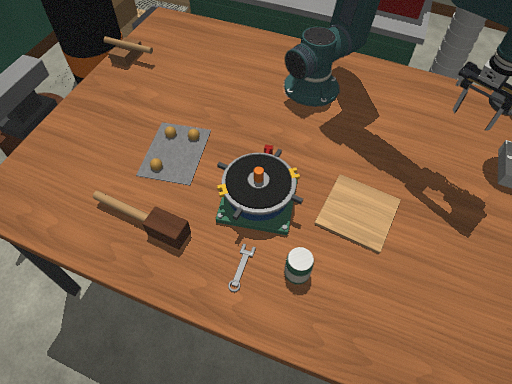

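View pics/side0.png

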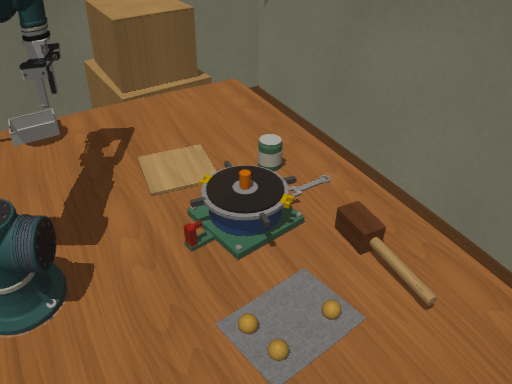

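The scene view shows the seated plug's handle at (258,177), notches at (222,190) and (294,174), and the red pointer at (268,150). Three knobs lie on the mat at (170,132), (194,135) and (156,165). The board is at (358,213), and the side view agrees.

```bash
cat >> h.py <<'E'
R={'yellow':((22,150,150),(32,255,255)),'orange':((5,200,150),(15,255,255)),'red':((0,180,90),(3,255,255)),'knob':((14,120,90),(24,255,255))}
def blobs(im,col,mn=12,roi=None):
    m=cv2.inRange(cv2.cvtColor(im,cv2.COLOR_BGR2HSV),*map(np.array,R[col]))
    if roi: k=np.zeros_like(m); k[roi[1]:roi[3],roi[0]:roi[2]]=1; m=m*k
    n,l,s,c=cv2.connectedComponentsWithStats(m)
    return [(c[i].round(1).tolist(),s[i].tolist()) for i in range(1,n) if s[i][4]>=mn]
E
python3 - <<'E'
from h import *
for n,pts in (('scene0',[(258,172),(268,149),(170,132),(222,190),(294,174)]),('side0',[(245,176),(191,233),(248,324),(287,201),(207,181)])):
    im=cv2.imread(f'pics/{n}.png'); h=cv2.cvtColor(im,cv2.COLOR_BGR2HSV)
    print(n,[h[y,x].tolist() for x,y in pts])
    roi=(130,115,320,240) if n=='scene0' else (170,150,370,375)
    for c in R: print(c,blobs(im,c,6,roi))
    cc=cal(n)
    print('knob coarse',ray(cc,[(170,132),(194,135),(156,165)] if n=='scene0' else [(248,324),(278,350),(331,310)],.015).round(3).tolist())
    print('board' ,ray(cc,[(341,177),(400,209),(381,249),(316,221)] if n=='scene0' else [(138,156),(203,147),(217,179),(157,193)],.012).round(3).tolist())
    print('mat',ray(cc,[(163,124),(211,130),(190,184),(138,175)] if n=='scene0' else [(304,270),(365,319),(275,377),(219,322)],.003).round(3).tolist())
E
```

```text
scene0 [[13, 183, 234], [0, 201, 161], [18, 145, 148], [19, 169, 124], [21, 172, 228]]
yellow [([292.8, 172.6], [289, 168, 10, 10, 35]), ([222.2, 189.0], [218, 184, 9, 11, 48])]
orange [([260.2, 168.7], [256, 167, 8, 7, 15])]
red [([267.5, 148.1], [264, 145, 9, 8, 40])]
knob [([169.7, 131.3], [165, 127, 11, 10, 84]), ([192.9, 133.7], [188, 129, 11, 11, 90]), ([155.5, 163.6], [150, 159, 12, 11, 97]), ([294.0, 172.7], [288, 167, 12, 14, 90]), ([221.7, 189.5], [216, 184, 12, 15, 103])]
knob coarse [[0.423, -0.369, 0.015], [0.405, -0.287, 0.015], [0.565, -0.34, 0.015]]
board [[0.386, 0.215, 0.012], [0.434, 0.409, 0.012], [0.586, 0.382, 0.012], [0.568, 0.188, 0.012]]
mat [[0.389, -0.418, 0.003], [0.352, -0.25, 0.003], [0.583, -0.211, 0.003], [0.614, -0.38, 0.003]]
side0 [[15, 244, 142], [5, 198, 85], [20, 172, 176], [24, 255, 166], [24, 255, 169]]
yellow [([205.3, 178.6], [199, 174, 13, 9, 53]), ([285.8, 198.5], [280, 194, 14, 10, 68])]
orange []
red [([191.0, 227.4], [185, 221, 16, 18, 91]), ([188.6, 241.4], [187, 240, 4, 4, 7])]
knob [([262.9, 262.2], [170, 150, 200, 225, 22974]), ([244.2, 178.5], [239, 169, 12, 21, 182]), ([199.8, 230.3], [196, 227, 9, 8, 34]), ([331.0, 309.0], [322, 300, 19, 19, 291]), ([247.6, 323.0], [238, 313, 20, 21, 317]), ([277.7, 349.2], [268, 339, 21, 21, 352])]
knob coarse [[0.399, -0.295, 0.015], [0.419, -0.373, 0.015], [0.558, -0.346, 0.015]]
board [[0.397, 0.402, 0.012], [0.592, 0.355, 0.012], [0.556, 0.176, 0.012], [0.387, 0.194, 0.012]]
mat [[0.58, -0.22, 0.003], [0.61, -0.392, 0.003], [0.39, -0.411, 0.003], [0.356, -0.256, 0.003]]
```

```bash
python3 - <<'E'
from h import *
c=cal('scene0'); s=cal('side0')
print('knobs',ray(c,[(169.9,131.8),(193.2,134),(155.7,164)],.015).round(4).tolist(), ray(s,[(277.7,349),(247.6,323.1),(331,309.2)],.015).round(4).tolist())
print('notch',ray(c,[(294,173.5),(221.9,190)],.09).round(4).tolist(),ray(s,[(206,179.8),(286.5,200)],.09).round(4).tolist())
# handle middle at z = .094+.027 = .121 ; top z=.142
print('handle',ray(c,[(258.5,175)],.121).round(4).tolist(),ray(s,[(244.5,181)],.121).round(4).tolist())
print('pointer',ray(c,[(268,149)],.06).round(4).tolist(),ray(s,[(193,227)],.06).round(4).tolist())
E
python3 -c "
import cv2
a=cv2.imread('pics/scene0.png')[140:240,200:320];b=cv2.imread('pics/side0.png')[150:260,170:310]
a=cv2.resize(a,(400,333),interpolation=cv2.INTER_CUBIC);b=cv2.resize(b,(400,314),interpolation=cv2.INTER_CUBIC)
b=cv2.copyMakeBorder(b,0,19,0,0,0)
cv2.imwrite('pics/crop0.png',cv2.hconcat([a,b]))"
```

```text
knobs [[0.422, -0.3695, 0.015], [0.4015, -0.2915, 0.015], [0.5615, -0.3426, 0.015]] [[0.4197, -0.3704, 0.015], [0.3997, -0.2926, 0.015], [0.5592, -0.3442, 0.015]]
notch [[0.4886, 0.0869, 0.09], [0.6188, -0.0794, 0.09]] [[0.4862, 0.0826, 0.09], [0.6166, -0.0817, 0.09]]
handle [[0.5542, 0.0033, 0.121]] [[0.5466, -0.0065, 0.121]]
pointer [[0.4059, -0.023, 0.06]] [[0.4008, -0.033, 0.06]]
```

View pics/crop0.png

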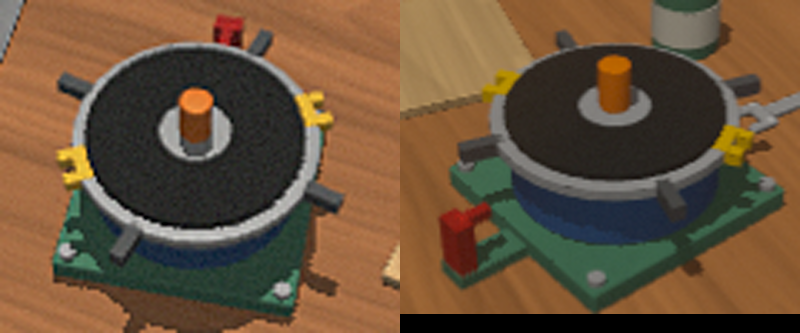

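Emit:
carry_out:
  increments:
    - [0,[0,0,0],-6.8]
    - [0,[0,0,0],-6.8]
    - [0,[0,0,0],-6.7]
    - [0,[-27,-39,0],0]
    - [0,[-28,-40,0],0]
    - [0,[-28,-40,0],0]
    - [0,[-28,-40,0],0]
    - [0,[-28,-40,0],0]

```text
time: 0.95
tool_pos: [0.3305, 0.315, 0.2192]
ee_rot: [-3.142, 0.0, -3.141]
wrist_force: [0.4, 0.5, 0.0]
width: 0.0941
finger_force: 0.0
```

Emit:
carry_out:
  increments:
    - [60,[-28,-40,0],0]
    - [60,[-28,-40,0],0]
    - [60,[-28,-40,0],0]
    - [60,[-28,-40,0],0]
    - [60,[-28,-40,0],0]
    - [60,[-28,-40,0],0]
    - [60,[-28,-40,0],0]
    - [60,[-26,-37,0],0]

```text
time: 1.75
tool_pos: [0.5526, -0.0025, 0.219]
ee_rot: [3.141, -0.0, 3.14]
wrist_force: [0.2, 1.0, 1.1]
width: 0.072
finger_force: 0.0
```

```bash
python3 - <<'E'
from h import *
c=cal('scene0'); s=cal('side0')
print('top',ray(c,[(258.8,169.4)],.142).round(4).tolist(),ray(s,[(244.9,171.7)],.142).round(4).tolist())
o=robot.get_obs(); print(o['tool_pos'],o['ee_rot'],o['width'],o['time'])
im,w=snap('wrist','w1'); print(np.round(w['T'],4).tolist())
E
```

```text
top [[0.5512, 0.0026, 0.142]] [[0.5511, -0.0003, 0.142]]
[ 0.55256168 -0.00254874  0.21903798] [ 3.14140455e+00 -4.39156908e-04  3.14027095e+00] 0.07196005542246191 1.75
[[0.0012, 0.9668, 0.2555, 0.4773], [1.0, -0.0013, 0.0003, -0.004], [0.0007, 0.2555, -0.9668, 0.3845], [0.0, 0.0, 0.0, 1.0]]
```

View pics/w1.png

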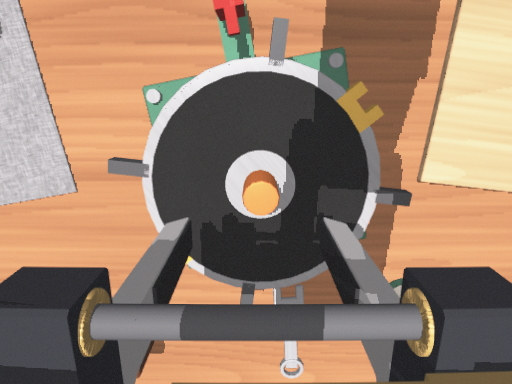

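The wrist view shows the handle top at (261,197), lug ends at (108,166), (279,19) and (411,199), the pointer tip near (233,33), and the yellow notch at (360,105).

```bash
python3 - <<'E'
from h import *
w=cal('w1'); 
print('top',ray(w,[(261,197)],.142).round(4).tolist())
L=ray(w,[(108.5,166),(410.5,198.5),(279.5,19)],.094); print('lugs',L.round(4).tolist(),'mid',(L[0]+L[1])/2, np.linalg.norm(L[0]-L[1]))
A=(L[0]+L[1])/2
for p in L: d=p-A; print(np.degrees(np.arctan2(d[1],d[0])),np.linalg.norm(d[:2]))
for p in ray(w,[(360,104),(347,104),(371,118)],.094): d=p-A; print('notch',np.degrees(np.arctan2(d[1],d[0])),np.linalg.norm(d[:2]))
for p in ray(w,[(233,32.5),(229,4),(226,33),(240,31)],.060): d=p-A; print('ptr',p.round(4),np.degrees(np.arctan2(d[1],d[0])),np.linalg.norm(d[:2]))
im=cv2.imread('pics/w1.png'); m=(im[...,2]>130)&(im[...,1]<70)&(im[...,0]<70); m[40:]=0
for y in range(0,36,2):
  x=np.where(m[y,190:270])[0]+190
  if len(x): print(y,x.min(),x.max(),end=' | ')
E
```

```text
top [[0.5488, 0.0001, 0.142]]
lugs [[0.5349, -0.1314, 0.094], [0.5647, 0.134, 0.094], [0.4182, 0.015, 0.094]] mid [0.54976696 0.00130623 0.094     ] 0.26706072865400005
-96.40359467030645 0.13353036432700002
83.59640532969357 0.13353036432700002
174.0775169484424 0.13231528284434935
notch 129.40871608033012 0.10518458012892698
notch 133.44666267521006 0.09704739097013836
notch 121.234676569878 0.10683425887214149
ptr [ 0.4222 -0.0236  0.06  ] -168.959622518891 0.1299256081228883
ptr [ 0.3991 -0.0267  0.06  ] -169.4794273190254 0.1532465744560816
ptr [ 0.4226 -0.0297  0.06  ] -166.2748304326632 0.13086645940042413
ptr [ 0.421  -0.0174  0.06  ] -171.7320210769142 0.13009164189086578
4 239 241 | 6 235 235 | 8 217 235 | 10 223 235 | 12 224 236 | 14 224 236 | 18 225 225 | 32 237 238 | 34 229 229 |
```

Emit:
carry_out:
  increments:
    - [60,[2.5,3.5,30],0]
    - [60,[0,0,35],0]
    - [60,[0,0,26],0]
    - [60,[0,0,10],0]
    - [255,[0,0,0],0]
    - [255,[0,0,0],0]
    - [255,[0,0,0],0]
    - [255,[0,0,0],0]

```text
time: 2.6
tool_pos: [0.5502, 0.0031, 0.1201]
ee_rot: [-3.141, 0.003, 3.141]
wrist_force: [0.5, -0.5, -0.0]
width: 0.043
finger_force: 0.0
```

Emit:
carry_out:
  increments:
    - [255,[0,0,0],0]
    - [255,[0,0,-5],0]
    - [255,[0,0,-15],0]
    - [255,[0,0,-20],0]
    - [255,[0,0,-20],0]
    - [255,[0,0,-20],0]
    - [255,[0,0,0],0]

```text
time: 3.3
tool_pos: [0.5511, 0.003, 0.2027]
ee_rot: [-3.141, 0.007, 3.141]
wrist_force: [0.0, 0.3, -2.6]
width: 0.0275
finger_force: 30.0
```

Emit:
carry_out:
  increments:
    - [255,[4,18,0],0]
    - [255,[8,36,0],0]
    - [255,[9,40,0],0]
    - [255,[9,40,0],0]
    - [255,[9,40,0],0]
    - [255,[9,40,0],0]
    - [255,[9,40,0],0]
    - [255,[6,30,0],0]

```text
time: 4.1
tool_pos: [0.4849, 0.2893, 0.1973]
ee_rot: [-3.142, -0.002, -3.14]
wrist_force: [0.0, -0.9, -3.5]
width: 0.0273
finger_force: 30.0
```

Emit:
carry_out:
  increments:
    - [255,[0,3,0],0]
    - [255,[0,0,20],0]
    - [255,[0,0,40],0]
    - [255,[0,0,40],0]
    - [255,[0,0,25],0]
    - [255,[0,0,15],0]
    - [255,[0,0,4],0]
    - [255,[0,0,0],0]

```text
time: 4.9
tool_pos: [0.4867, 0.2894, 0.0553]
ee_rot: [-3.141, 0.0, 3.14]
wrist_force: [-0.2, -0.7, -2.5]
width: 0.0274
finger_force: 30.0
```

```bash
python3 - <<'E'
from h import *
o=robot.get_obs(); print(o['tool_pos'],o['wrist_force'],o['time'])
snap('side','side1'); im,_=snap('scene','scene1')
cv2.imwrite('pics/s1crop.png',cv2.hconcat([cv2.resize(im[100:260,120:420],(600,320))]))
E
```

```text
[0.48670618 0.28937881 0.05525719] [-0.24898472 -0.67164002 -2.53579657] 4.9
```

View pics/s1crop.png

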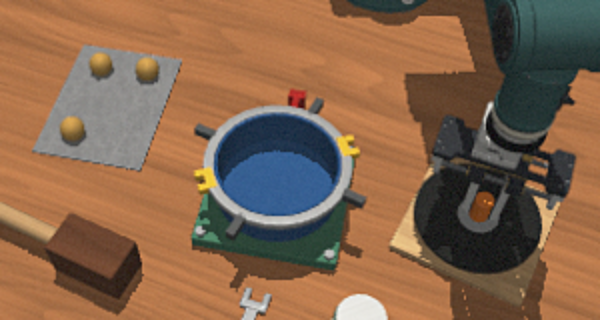

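The plug is over the board and the drum is open. I'll lower the last 1–2 mm and release.

Emit:
carry_out:
  increments:
    - [255,[0,0,1],0]
    - [255,[0,0,1],0]
    - [255,[0,0,0],0]

```text
time: 5.3
tool_pos: [0.4871, 0.2897, 0.0551]
ee_rot: [-3.141, 0.002, 3.141]
wrist_force: [-4.4, -3.8, 8.5]
width: 0.027
finger_force: 30.0
```

Emit:
carry_out:
  increments:
    - [120,[0,0,0],0]
    - [90,[0,0,0],0]
    - [90,[0,0,0],0]
    - [90,[0,0,-15],0]
    - [90,[0,0,-40],0]
    - [90,[0,0,-45],0]
    - [90,[0,0,-45],0]

```text
time: 6.0
tool_pos: [0.4863, 0.2901, 0.1998]
ee_rot: [3.141, 0.0, 3.141]
wrist_force: [0.5, 1.3, 0.3]
width: 0.0608
finger_force: 0.0
```

Emit:
carry_out:
  increments:
    - [90,[7,-48,0],0]
    - [90,[7,-48,0],0]
    - [90,[7,-48,0],0]
    - [90,[7,-48,0],0]
    - [90,[7,-48,0],0]
    - [90,[7,-48,0],0]
    - [90,[7,-48,0],0]
    - [90,[7,-48,0],0]

```text
time: 6.8
tool_pos: [0.43, -0.0956, 0.1989]
ee_rot: [-3.141, 0.003, 3.141]
wrist_force: [0.6, 0.4, -1.4]
width: 0.0604
finger_force: 0.0
```

Emit:
carry_out:
  increments:
    - [90,[7,-48,0],0]
    - [90,[7,-48,0],0]
    - [90,[7,-48,0],0]
    - [90,[7,-48,0],0]
    - [90,[2,-6,0],0]
    - [90,[0,0,0],0]

```text
time: 7.4
tool_pos: [0.3999, -0.293, 0.198]
ee_rot: [3.141, 0.001, 3.138]
wrist_force: [-0.2, 0.1, -0.2]
width: 0.0609
finger_force: 0.0
```

```bash
python3 - <<'E'
from h import *
o=robot.get_obs(); print(o['tool_pos'],o['ee_rot'],o['joint_positions'].round(2))
im,w=snap('wrist','w2')
for n in ('side','scene'):
    i2,c=snap(n,n+'2')
    for b in blobs(i2,'knob',60,(130,115,215,190) if n=='scene' else (220,270,370,375)): print(n,b,ray(c,[b[0]],.015).round(4).tolist())
E
```

```text
[ 0.39985896 -0.29295232  0.19801644] [3.14134841e+00 5.35939057e-04 3.13815098e+00] [-0.75 -0.03  1.53  0.    1.64 -2.31]
side ([346.6, 326.5], [296, 270, 74, 105, 3707]) [[0.5601, -0.3935, 0.015]]
side ([233.9, 296.0], [220, 279, 40, 41, 922]) [[0.4074, -0.2201, 0.015]]
side ([331.0, 309.1], [322, 300, 19, 19, 296]) [[0.5593, -0.344, 0.015]]
side ([247.7, 323.1], [238, 313, 20, 21, 319]) [[0.3998, -0.2927, 0.015]]
side ([233.3, 359.6], [220, 331, 41, 44, 924]) [[0.339, -0.3512, 0.015]]
side ([277.8, 349.3], [268, 339, 21, 22, 355]) [[0.4195, -0.371, 0.015]]
scene ([169.9, 131.4], [165, 127, 11, 10, 89]) [[0.4204, -0.3705, 0.015]]
scene ([192.9, 133.8], [188, 129, 11, 11, 93]) [[0.4011, -0.2928, 0.015]]
scene ([155.6, 163.8], [150, 158, 12, 12, 104]) [[0.5609, -0.3434, 0.015]]
```

View pics/w2.png

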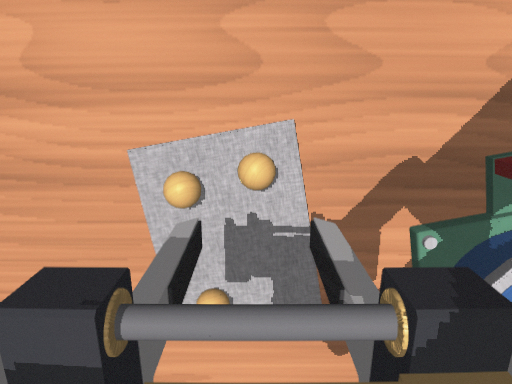

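The wrist view shows the three knobs at (257,171), (182,189) and (213,300), upright on the mat. The first lies right under the TCP.

Emit:
carry_out:
  increments:
    - [90,[0,0,40],0]
    - [90,[0,0,45],0]
    - [90,[0,0,45],0]
    - [90,[0,0,30],0]
    - [90,[0,0,14],0]
    - [90,[0,0,4],0]
    - [255,[0,0,0],0]
    - [255,[0,0,0],0]

```text
time: 8.35
tool_pos: [0.4017, -0.2927, 0.0216]
ee_rot: [-3.139, 0.003, -3.141]
wrist_force: [0.4, -0.0, 1.5]
width: 0.0484
finger_force: 0.0
```

Emit:
carry_out:
  increments:
    - [255,[0,0,0],0]
    - [255,[0,0,0],0]
    - [255,[0,0,-10],0]
    - [255,[0,0,-20],0]
    - [255,[0,0,-40],0]
    - [255,[0,0,-45],0]
    - [255,[0,0,-40],0]
    - [255,[0,0,0],0]

```text
time: 9.15
tool_pos: [0.4028, -0.2944, 0.1824]
ee_rot: [-3.132, 0.01, 3.141]
wrist_force: [0.4, -0.0, -0.6]
width: 0.0381
finger_force: 30.0
```

```bash
python3 - <<'E'
from h import *
o=robot.get_obs(); print(o['tool_pos'],o['wrist_force'],o['width'])
a,w=snap('wrist','w3'); b,_=snap('side','side3')
cv2.imwrite('pics/c3.png',cv2.hconcat([cv2.resize(a[150:350,130:400],(400,296)),cv2.resize(b[180:380,190:380],(281,296))]))
E
```

```text
[ 0.40277171 -0.29444646  0.18239542] [ 0.43501599 -0.04065056 -0.57356472] 0.03807102751851125
```

View pics/c3.png

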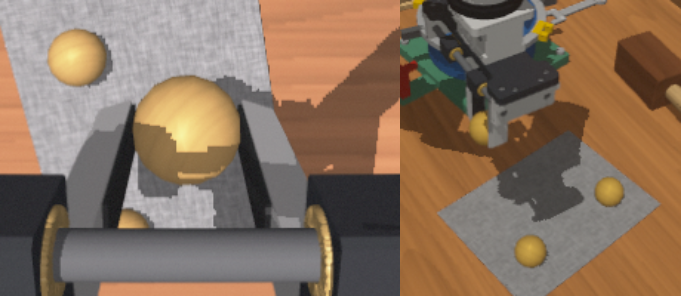

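Emit:
carry_out:
  increments:
    - [255,[-10,15,0],0]
    - [255,[-24,36,0],0]
    - [255,[-32,48,0],0]
    - [255,[-32,48,0],0]
    - [255,[-32,48,0],0]
    - [255,[-32,48,0],0]
    - [255,[-24,36,0],0]
    - [255,[-9,15,0],0]

```text
time: 10.05
tool_pos: [0.5782, -0.0199, 0.1711]
ee_rot: [3.14, -0.005, -3.138]
wrist_force: [-0.5, -0.1, -1.5]
width: 0.0384
finger_force: 30.0
```

Emit:
carry_out:
  increments:
    - [255,[0,0,0],0]
    - [255,[0,0,10],0]
    - [255,[0,0,25],0]
    - [255,[0,0,15],0]
    - [255,[0,0,0],0]
    - [255,[0,0,0],0]

```text
time: 10.65
tool_pos: [0.5776, -0.0246, 0.124]
ee_rot: [-3.142, -0.001, 3.139]
wrist_force: [0.0, 0.7, -0.3]
width: 0.0382
finger_force: 30.0
```

Emit:
carry_out:
  increments:
    - [255,[-10,13,0],0]
    - [255,[-10,13,0],0]
    - [255,[0,0,0],0]
    - [255,[0,0,10],0]
    - [255,[0,0,15],0]
    - [255,[0,0,15],0]
    - [255,[0,0,12],0]
    - [255,[0,0,6],0]

```text
time: 11.45
tool_pos: [0.5966, 0.0024, 0.0635]
ee_rot: [3.141, -0.004, 3.141]
wrist_force: [0.1, 0.6, -0.8]
width: 0.0385
finger_force: 30.0
```

Emit:
carry_out:
  increments:
    - [255,[0,0,6],0]
    - [255,[0,0,3],0]
    - [255,[0,0,1],0]
    - [255,[0,0,0],0]

```text
time: 11.85
tool_pos: [0.5986, 0.0024, 0.0569]
ee_rot: [3.142, 0.001, 3.141]
wrist_force: [0.2, -0.5, -2.4]
width: 0.0381
finger_force: 30.0
```

Emit:
carry_out:
  increments:
    - [255,[0,0,1],0]
    - [255,[0,0,1],0]
    - [255,[0,0,1],0]
    - [255,[0,0,0],0]

```text
time: 12.25
tool_pos: [0.5982, 0.0025, 0.0534]
ee_rot: [3.141, -0.0, 3.141]
wrist_force: [0.7, 0.2, -1.1]
width: 0.0385
finger_force: 30.0
```

Emit:
carry_out:
  increments:
    - [255,[0,0,1],0]
    - [255,[0,0,0.5],0]
    - [255,[0,0,0.5],0]
    - [255,[0,0,0],0]

```text
time: 12.65
tool_pos: [0.5984, 0.0025, 0.0525]
ee_rot: [3.142, 0.001, 3.141]
wrist_force: [-1.9, 0.4, 5.0]
width: 0.0381
finger_force: 30.0
```

Emit:
carry_out:
  increments:
    - [110,[0,0,0],0]
    - [110,[0,0,0],0]
    - [110,[0,0,-5],0]
    - [110,[0,0,-15],0]
    - [110,[0,0,-30],0]
    - [90,[0,0,-40],0]
    - [90,[0,0,-30],0]
    - [90,[0,0,0],0]

```text
time: 13.45
tool_pos: [0.6016, 0.0022, 0.1793]
ee_rot: [-3.14, 0.013, 3.141]
wrist_force: [0.5, 0.1, -0.2]
width: 0.061
finger_force: 0.0
```

Emit:
carry_out:
  increments:
    - [90,[20,-41,0],0]
    - [90,[20,-41,0],0]
    - [90,[20,-41,0],0]
    - [90,[20,-41,0],0]
    - [90,[20,-41,0],0]
    - [90,[20,-41,0],0]
    - [90,[20,-41,0],0]
    - [90,[20,-41,0],0]

```text
time: 14.25
tool_pos: [0.4368, -0.3267, 0.1711]
ee_rot: [3.141, -0.0, 3.141]
wrist_force: [0.3, 0.3, 0.4]
width: 0.0606
finger_force: 0.0
```

Emit:
carry_out:
  increments:
    - [90,[17,-44,0],0]
    - [90,[0,0,0],0]
    - [90,[0,0,0],0]

```text
time: 14.55
tool_pos: [0.4203, -0.37, 0.1707]
ee_rot: [3.14, -0.001, 3.139]
wrist_force: [-0.9, -0.2, -0.1]
width: 0.0609
finger_force: 0.0
```

```bash
cat >> h.py <<'E'
def look(tag):
    for n in ('side','scene'):
        i2,c=snap(n,n+tag)
        for b in blobs(i2,'knob',50,(130,115,300,240) if n=='scene' else (170,160,380,380)):
            if b[1][2]<26 and b[1][4]<500: print(n,b[0],b[1][4],ray(c,[b[0]],.015)[0].round(4).tolist())
    o=robot.get_obs(); print(o['tool_pos'].round(4),o['time'],o['width'])
E
python3 - <<'E'
from h import *
look('4')
a=cv2.imread('pics/scene4.png')[110:250,130:330]; b=cv2.imread('pics/side4.png')[140:380,140:390]
cv2.imwrite('pics/c4.png',cv2.hconcat([cv2.resize(a,(428,300)),cv2.resize(b,(312,300))]))
E
```

```text
side [257.6, 196.1] 56 [0.6148, 0.05, 0.015]
side [259.9, 278.3] 128 [0.4775, -0.2034, 0.015]
side [331.1, 309.2] 295 [0.5594, -0.3443, 0.015]
side [277.8, 349.3] 354 [0.4195, -0.371, 0.015]
scene [169.8, 131.4] 88 [0.4205, -0.3708, 0.015]
scene [155.4, 163.9] 100 [0.5615, -0.3437, 0.015]
scene [294.1, 172.8] 94 [0.4288, 0.0744, 0.015]
scene [221.7, 189.6] 106 [0.5721, -0.107, 0.015]
scene [252.4, 200.9] 102 [0.5747, -0.0062, 0.015]
[ 0.4213 -0.3685  0.1711] 14.65 0.06062281250348487
```

View pics/c4.png

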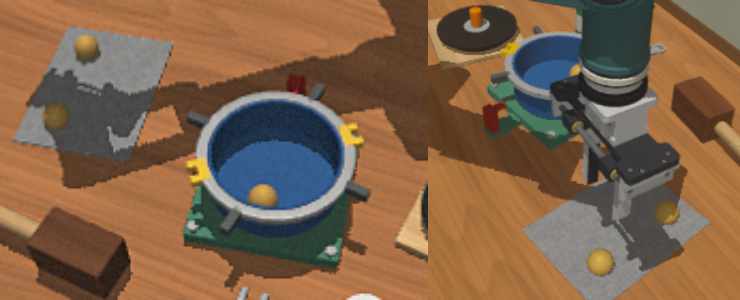

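Knob 1 rests in the drum at scene pixel (252,201), and the next one is under the TCP.

Emit:
carry_out:
  increments:
    - [90,[0,-1.5,30],0]
    - [90,[0,0,45],0]
    - [90,[0,0,40],0]
    - [90,[0,0,22],0]
    - [90,[0,0,10],0]
    - [90,[0,0,3.5],0]
    - [255,[0,0,0],0]
    - [255,[0,0,0],0]

```text
time: 15.45
tool_pos: [0.4223, -0.3717, 0.0229]
ee_rot: [-3.139, 0.002, -3.141]
wrist_force: [-0.8, 0.3, -0.2]
width: 0.0483
finger_force: 0.0
```

Emit:
carry_out:
  increments:
    - [255,[0,0,0],0]
    - [255,[0,0,0],0]
    - [255,[0,0,-10],0]
    - [255,[0,0,-20],0]
    - [255,[0,0,-40],0]
    - [255,[0,0,-40],0]
    - [255,[0,0,-20],0]
    - [255,[0,0,0],0]

```text
time: 16.25
tool_pos: [0.4226, -0.3729, 0.156]
ee_rot: [-3.135, 0.006, 3.141]
wrist_force: [-0.5, -0.1, -1.8]
width: 0.038
finger_force: 30.0
```

Emit:
carry_out:
  increments:
    - [255,[-7,21,0],0]
    - [255,[-15,45,0],0]
    - [255,[-16,46,0],0]
    - [255,[-16,46,0],0]
    - [255,[-16,46,0],0]
    - [255,[-16,46,0],0]
    - [255,[-16,46,0],0]
    - [255,[-15,46,0],0]

```text
time: 17.05
tool_pos: [0.5375, -0.0271, 0.1489]
ee_rot: [3.141, -0.003, 3.141]
wrist_force: [2.3, -0.1, -1.7]
width: 0.0381
finger_force: 30.0
```

Emit:
carry_out:
  increments:
    - [255,[-10,31.5,0],0]
    - [255,[0,0,0],0]
    - [255,[0,0,0],0]

```text
time: 17.35
tool_pos: [0.5473, 0.0028, 0.1491]
ee_rot: [-3.141, -0.003, -3.14]
wrist_force: [0.7, -0.3, -1.5]
width: 0.0384
finger_force: 30.0
```

Emit:
carry_out:
  increments:
    - [255,[0,0,12],0]
    - [255,[0,0,20],0]
    - [255,[0,0,20],0]
    - [255,[0,0,16],0]
    - [255,[0,0,12],0]
    - [255,[0,0,8],0]
    - [255,[0,0,4],0]
    - [255,[0,0,2],0]

```text
time: 18.15
tool_pos: [0.5483, 0.0021, 0.0569]
ee_rot: [-3.142, 0.0, 3.14]
wrist_force: [0.2, -0.8, -1.5]
width: 0.0381
finger_force: 30.0
```

Emit:
carry_out:
  increments:
    - [255,[0,0,1],0]
    - [255,[0,0,0.5],0]
    - [255,[0,0,0.5],0]
    - [255,[0,0,0],0]

```text
time: 18.55
tool_pos: [0.5485, 0.0026, 0.0554]
ee_rot: [-3.142, 0.001, 3.141]
wrist_force: [0.7, -0.0, -1.4]
width: 0.0383
finger_force: 30.0
```

Emit:
carry_out:
  increments:
    - [255,[0,0,1],0]
    - [255,[0,0,0.5],0]
    - [255,[0,0,0],0]

```text
time: 18.85
tool_pos: [0.5484, 0.0025, 0.0538]
ee_rot: [3.141, 0.0, 3.141]
wrist_force: [-0.8, -1.0, 0.5]
width: 0.0381
finger_force: 30.0
```

Emit:
carry_out:
  increments:
    - [255,[0,0,0.5],0]
    - [255,[0,0,0.5],0]
    - [255,[0,0,0],0]

```text
time: 19.15
tool_pos: [0.5484, 0.0025, 0.0537]
ee_rot: [3.142, 0.001, 3.141]
wrist_force: [-3.2, 0.0, 5.7]
width: 0.0382
finger_force: 30.0
```

Emit:
carry_out:
  increments:
    - [110,[0,0,0],0]
    - [110,[0,0,0],0]
    - [110,[0,0,-5],0]
    - [110,[0,0,-15],0]
    - [110,[0,0,-30],0]
    - [90,[0,0,-40],0]
    - [90,[0,0,-30],0]
    - [90,[0,0,0],0]

```text
time: 19.95
tool_pos: [0.5516, 0.0022, 0.1799]
ee_rot: [-3.14, 0.013, 3.141]
wrist_force: [1.0, -0.4, 0.4]
width: 0.0607
finger_force: 0.0
```

Emit:
carry_out:
  increments:
    - [90,[-1,-41,0],0]
    - [90,[-1,-45,0],0]
    - [90,[-2,-45,0],0]
    - [90,[-2,-45,0],0]
    - [90,[-2,-45,0],0]
    - [90,[-2,-45,0],0]
    - [90,[-1,-45,0],0]
    - [90,[-1,-35,0],0]

```text
time: 20.75
tool_pos: [0.5593, -0.346, 0.1715]
ee_rot: [3.141, -0.001, 3.14]
wrist_force: [-0.2, 0.3, -0.7]
width: 0.0609
finger_force: 0.0
```

Emit:
carry_out:
  increments:
    - [90,[0,0,0],0]
    - [90,[0,0,0],0]

```text
time: 20.95
tool_pos: [0.5596, -0.3437, 0.1713]
ee_rot: [3.14, -0.001, 3.14]
wrist_force: [0.6, -0.7, 0.1]
width: 0.0611
finger_force: 0.0
```

```bash
python3 - <<'E'
from h import *
look('5')
E
```

```text
side [375.7, 286.8] 74 [0.6763, -0.3445, 0.015]
side [339.6, 292.4] 98 [0.6008, -0.318, 0.015]
side [331.0, 309.1] 294 [0.5593, -0.344, 0.015]
scene [155.7, 163.8] 104 [0.5608, -0.3431, 0.015]
scene [294.0, 172.6] 91 [0.4282, 0.0738, 0.015]
scene [221.7, 189.6] 104 [0.5721, -0.107, 0.015]
scene [255.9, 196.5] 214 [0.5563, -0.0025, 0.015]
[ 0.5601 -0.3422  0.1722] 21.05 0.06036980986225732
```

Emit:
carry_out:
  increments:
    - [90,[0,-0.5,30],0]
    - [90,[0,0,45],0]
    - [90,[0,0,40],0]
    - [90,[0,0,22],0]
    - [90,[0,0,10],0]
    - [90,[0,0,3.5],0]
    - [255,[0,0,0],0]
    - [255,[0,0,0],0]

```text
time: 21.85
tool_pos: [0.5614, -0.3445, 0.0244]
ee_rot: [-3.139, 0.003, -3.142]
wrist_force: [1.4, 0.5, 0.8]
width: 0.0482
finger_force: 0.0
```

Emit:
carry_out:
  increments:
    - [255,[0,0,0],0]
    - [255,[0,0,0],0]
    - [255,[0,0,-10],0]
    - [255,[0,0,-20],0]
    - [255,[0,0,-40],0]
    - [255,[0,0,-40],0]
    - [255,[0,0,-20],0]
    - [255,[0,0,0],0]

```text
time: 22.65
tool_pos: [0.5619, -0.3457, 0.1576]
ee_rot: [-3.136, 0.008, 3.141]
wrist_force: [0.4, -0.1, -0.3]
width: 0.0379
finger_force: 30.0
```

Emit:
carry_out:
  increments:
    - [255,[4,20,0],0]
    - [255,[8,45,0],0]
    - [255,[8,45,0],0]
    - [255,[8,45,0],0]
    - [255,[8,45,0],0]
    - [255,[8,45,0],0]
    - [255,[8,45,0],0]
    - [255,[6,36,0],0]

```text
time: 23.45
tool_pos: [0.5003, -0.0157, 0.1499]
ee_rot: [3.141, -0.003, -3.141]
wrist_force: [-0.1, -0.1, -0.9]
width: 0.0382
finger_force: 30.0
```

Emit:
carry_out:
  increments:
    - [255,[3,20,0],0]
    - [255,[0,0,0],0]
    - [255,[0,0,0],0]

```text
time: 23.75
tool_pos: [0.4985, 0.0019, 0.1505]
ee_rot: [-3.141, -0.002, -3.141]
wrist_force: [0.3, -0.7, -1.3]
width: 0.038
finger_force: 30.0
```

```bash
python3 - <<'E'
from h import *
a,w=snap('wrist','w6')
o=robot.get_obs(); print(o['tool_pos'].round(4))
E
```

```text
[0.4988 0.0013 0.1508]
```

View pics/w6.png

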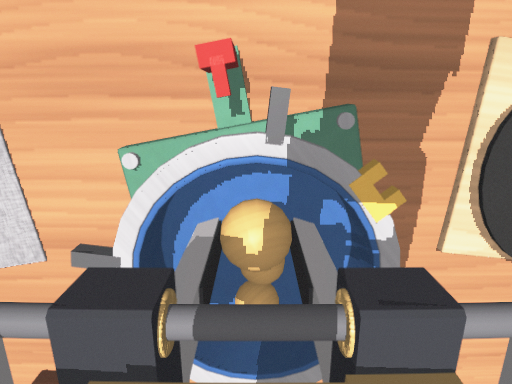

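The held knob is at (256,236) over the drum, with the two placed ones below it at (263,265) and (256,300). The landing spot is clear.

Emit:
carry_out:
  increments:
    - [255,[0,0,12],0]
    - [255,[0,0,20],0]
    - [255,[0,0,20],0]
    - [255,[0,0,16],0]
    - [255,[0,0,12],0]
    - [255,[0,0,8],0]
    - [255,[0,0,4],0]
    - [255,[0,0,2],0]

```text
time: 24.6
tool_pos: [0.4994, 0.0018, 0.0578]
ee_rot: [3.142, 0.0, 3.141]
wrist_force: [-0.2, 0.8, -0.8]
width: 0.0383
finger_force: 30.0
```

Emit:
carry_out:
  increments:
    - [255,[0,0,1],0]
    - [255,[0,0,1],0]
    - [255,[0,0,0.5],0]
    - [255,[0,0,0],0]

```text
time: 25.0
tool_pos: [0.4995, 0.0021, 0.0558]
ee_rot: [-3.142, 0.001, 3.141]
wrist_force: [-0.0, -0.8, -1.9]
width: 0.0384
finger_force: 30.0
```

Emit:
carry_out:
  increments:
    - [255,[0,0,1],0]
    - [255,[0,0,0.5],0]
    - [255,[0,0,0],0]

```text
time: 25.3
tool_pos: [0.4996, 0.002, 0.055]
ee_rot: [-3.142, 0.001, 3.141]
wrist_force: [-3.2, 0.1, 5.4]
width: 0.0382
finger_force: 30.0
```

Emit:
carry_out:
  increments:
    - [255,[0,0,0.5],0]
    - [255,[0,0,0.5],0]
    - [255,[0,0,0],0]

```text
time: 25.6
tool_pos: [0.4996, 0.002, 0.055]
ee_rot: [-3.142, 0.001, 3.141]
wrist_force: [-3.5, 0.1, 10.1]
width: 0.0381
finger_force: 30.0
```

Emit:
carry_out:
  increments:
    - [110,[0,0,0],0]
    - [110,[0,0,0],0]
    - [110,[0,0,-5],0]
    - [110,[0,0,-15],0]
    - [110,[0,0,-30],0]
    - [60,[0,0,-45],0]
    - [60,[-10,0,-45],0]
    - [60,[-30,0,-20],0]

```text
time: 26.4
tool_pos: [0.5403, 0.0019, 0.2191]
ee_rot: [-3.141, 0.008, 3.141]
wrist_force: [0.8, 0.7, 0.4]
width: 0.071
finger_force: 0.0
```

Emit:
carry_out:
  increments:
    - [60,[-20,0,0],0]
    - [60,[0,0,0],0]
    - [60,[0,0,0],0]
    - [60,[0,0,0],0]

```text
time: 26.8
tool_pos: [0.5581, 0.0021, 0.212]
ee_rot: [3.141, -0.002, 3.141]
wrist_force: [-0.2, -0.0, 0.3]
width: 0.0717
finger_force: 0.0
```

```bash
python3 - <<'E'
from h import *
im,w=snap('wrist','w7'); look('7')
E
```

```text
side [375.2, 244.0] 124 [0.7635, -0.2433, 0.015]
scene [294.1, 172.7] 94 [0.4284, 0.0743, 0.015]
scene [264.8, 176.3] 128 [0.4762, -0.0051, 0.015]
scene [221.8, 189.5] 90 [0.5716, -0.1069, 0.015]
scene [255.9, 196.5] 214 [0.5563, -0.0025, 0.015]
[0.5584 0.0021 0.2126] 26.95 0.07201556302716026
```

View pics/w7.png

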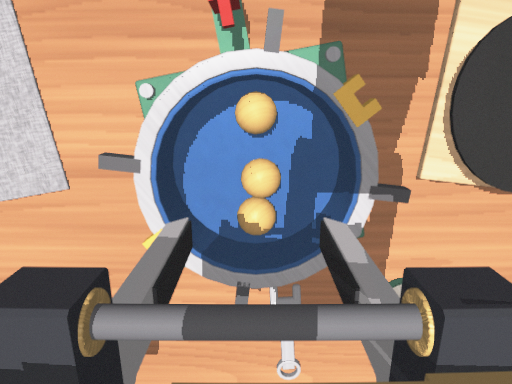

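All three knobs lie on the drum floor at (256,114), (261,178) and (256,216). The pointer tip is at (226,25), and the lug ends are at (99,160), (410,193) and (275,9).

```bash
python3 - <<'E'
from h import *
w=cal('w7'); 
L=ray(w,[(99,160.5),(410,193),(275,9.5)],.094); A=(L[0]+L[1])/2; print('axis',A.round(4),np.linalg.norm(L[0]-L[1]))
for p in L: d=p-A; print('lug',p.round(4),np.degrees(np.arctan2(d[1],d[0])).round(2),np.linalg.norm(d[:2]).round(4))
for p in ray(w,[(256,114),(261,178),(256,216)],.046): print('knob',p.round(4),np.linalg.norm(p-A*[1,1,0]-[0,0,.046]).round(4))
im=cv2.imread('pics/w7.png'); hsv=cv2.cvtColor(im,cv2.COLOR_BGR2HSV)
m=cv2.inRange(hsv,np.array((0,180,60)),np.array((6,255,255))); m[35:]=0; m[:,:190]=0; m[:,260:]=0
for y in range(0,32,3):
  x=np.where(m[y])[0]
  if len(x): print(y,x.min(),x.max(),end=' | ')
p6=cal('w6')
for c,q in ((w,(226,24.5)),(p6,(222,95.5)),(p6,(218,60))):
  p=ray(c,[q],.06)[0]; d=p-A; print('ptr',p.round(4),np.degrees(np.arctan2(d[1],d[0])).round(2),np.linalg.norm(d[:2]).round(4))
# plug handle on board
for n,roi in (('scene7',(300,150,420,260)),('side7',(120,120,230,200))):
  i2=cv2.imread(f'pics/{n}.png'); h2=cv2.cvtColor(i2,cv2.COLOR_BGR2HSV); mm=cv2.inRange(h2,np.array((5,170,90)),np.array((17,255,255))); k=np.zeros_like(mm); k[roi[1]:roi[3],roi[0]:roi[2]]=1; mm*=k
  nn,l,s,cc=cv2.connectedComponentsWithStats(mm); 
  for i in range(1,nn):
    if s[i][4]>60 and s[i][4]<600: print(n,cc[i].round(1),s[i],ray(cal(n),[cc[i]],.055).round(4))
E
```

```text
axis [0.5484 0.0015 0.094 ] 0.2670626203687787
lug [ 0.5341 -0.1313  0.094 ] -96.15 0.1335
lug [0.5627 0.1342 0.094 ] 83.85 0.1335
lug [0.4181 0.0155 0.094 ] 173.85 0.1311
knob [0.4983 0.0012 0.046 ] 0.0501
knob [0.5606 0.0061 0.046 ] 0.0131
knob [0.6004 0.0012 0.046 ] 0.052
ptr [ 0.4222 -0.0246  0.06  ] -168.35 0.1289
ptr [ 0.4222 -0.0239  0.06  ] -168.64 0.1287
ptr [ 0.3978 -0.0262  0.06  ] -169.6 0.1531
scene7 [360.7 202.8] [355 196  12  15 121] [[0.4883 0.2909 0.055 ]]
side7 [177.9 152.9] [173 145  10  17 145] [[0.4889 0.2918 0.055 ]]
```

Emit:
carry_out:
  increments:
    - [60,[10,41,0],0]
    - [60,[10,41,0],0]
    - [60,[10,41,0],0]
    - [60,[10,41,0],0]
    - [60,[10,41,0],0]
    - [60,[10,41,0],0]
    - [60,[11,42,0],0]
    - [60,[0,0,0],0]

```text
time: 27.75
tool_pos: [0.4861, 0.2943, 0.2128]
ee_rot: [3.14, -0.001, -3.135]
wrist_force: [-0.1, 0.2, -0.1]
width: 0.0721
finger_force: 0.0
```

Emit:
carry_out:
  increments:
    - [60,[0,0,0],0]
    - [60,[0,0,30],0]
    - [60,[0,0,30],0]
    - [60,[0,0,0],0]
    - [60,[0,0,0],0]

```text
time: 28.25
tool_pos: [0.4886, 0.2886, 0.153]
ee_rot: [-3.141, -0.001, 3.139]
wrist_force: [-0.4, 0.5, 0.7]
width: 0.0718
finger_force: 0.0
```

```bash
python3 - <<'E'
from h import *
im,w=snap('wrist','w8'); o=robot.get_obs(); print(o['tool_pos'].round(4))
h=cv2.cvtColor(im,cv2.COLOR_BGR2HSV); m=cv2.inRange(h,np.array((5,150,60)),np.array((17,255,255))); 
n,l,s,c=cv2.connectedComponentsWithStats(m)
for i in range(1,n):
  if 200<s[i][4]<20000: print(s[i],c[i])
E
```

```text
[0.4893 0.2892 0.1545]
[ 239  172   37   44 1268] [256.90378549 194.18138801]
```

View pics/w8.png

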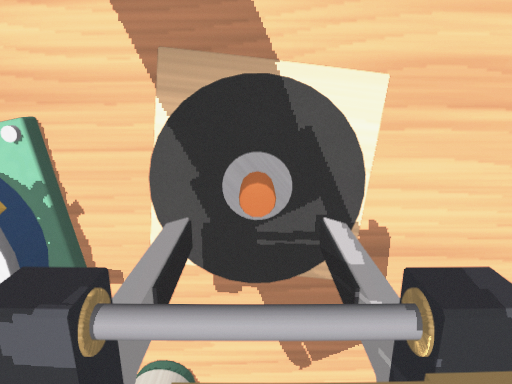

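The plug sits squarely on the board with its handle top at (257.5,199) and is undisturbed.

```bash
python3 - <<'E'
from h import *
w=cal('w8'); print(ray(w,[(257.5,199)],.076).round(4))
P=ray(w,[(150,178),(365,178)],.034); print(P.mean(0).round(4)); P=ray(w,[(257.5,72.5),(257.5,283)],.034); print(P.mean(0).round(4)); print(robot.get_obs()['tool_pos'].round(4))
E
```

```text
[[0.4864 0.2886 0.076 ]]
[0.4803 0.2888 0.034 ]
[0.4875 0.2888 0.034 ]
[0.4893 0.2892 0.1545]
```

Emit:
carry_out:
  increments:
    - [60,[2,0,25],0]
    - [60,[0,0,35],0]
    - [60,[0,0,25],0]
    - [60,[0,0,10],0]
    - [60,[0,0,3],0]
    - [255,[0,0,0],0]
    - [255,[0,0,0],0]
    - [255,[0,0,0],0]

```text
time: 29.1
tool_pos: [0.4875, 0.2905, 0.0569]
ee_rot: [3.14, 0.003, 3.141]
wrist_force: [0.5, 0.4, 0.1]
width: 0.0517
finger_force: 0.0
```

Emit:
carry_out:
  increments:
    - [255,[0,0,0],0]
    - [255,[0,0,0],0]
    - [255,[0,0,0],0]

```text
time: 29.4
tool_pos: [0.4865, 0.2899, 0.0552]
ee_rot: [-3.141, 0.0, 3.141]
wrist_force: [-1.1, 1.7, 1.9]
width: 0.0272
finger_force: 30.3
```

Emit:
carry_out:
  increments:
    - [255,[0,0,-10],0]
    - [255,[0,0,-20],0]
    - [255,[0,0,-40],0]
    - [255,[0,0,-40],0]
    - [255,[0,0,-20],0]
    - [255,[0,0,0],0]
    - [255,[0,0,0],0]

```text
time: 30.1
tool_pos: [0.4859, 0.2898, 0.1841]
ee_rot: [-3.141, -0.001, 3.141]
wrist_force: [0.5, -0.4, -3.7]
width: 0.0275
finger_force: 30.0
```

Emit:
carry_out:
  increments:
    - [255,[-4,-18,0],0]
    - [255,[-8,-36,0],0]
    - [255,[-9,-40,0],0]
    - [255,[-9,-40,0],0]
    - [255,[-9,-40,0],0]
    - [255,[-9,-40,0],0]
    - [255,[-8,-38,0],0]
    - [255,[-5,-25,0],0]

```text
time: 30.9
tool_pos: [0.5459, 0.0104, 0.1814]
ee_rot: [-3.141, -0.006, 3.139]
wrist_force: [1.1, 1.1, -3.3]
width: 0.0275
finger_force: 30.0
```

Emit:
carry_out:
  increments:
    - [255,[-2,-10,0],0]
    - [255,[0,0,0],0]
    - [255,[0,0,10],0]
    - [255,[0,0,15],0]
    - [255,[0,0,10],0]
    - [255,[0,0,0],0]
    - [255,[0,0,0],0]

```text
time: 31.6
tool_pos: [0.5488, 0.0037, 0.1492]
ee_rot: [3.141, -0.001, -3.141]
wrist_force: [-0.1, 0.2, -2.7]
width: 0.0272
finger_force: 30.0
```

Emit:
carry_out:
  increments:
    - [255,[-1,-1,0],0]
    - [255,[0,0,6],0]
    - [255,[0,0,6],0]
    - [255,[0,0,6],0]
    - [255,[0,0,4],0]
    - [255,[0,0,2],0]
    - [255,[0,0,0],0]

```text
time: 32.3
tool_pos: [0.55, 0.002, 0.1254]
ee_rot: [3.141, -0.001, 3.141]
wrist_force: [-0.1, 0.1, -3.3]
width: 0.0275
finger_force: 30.0
```

Emit:
carry_out:
  increments:
    - [255,[0,0,2],0]
    - [255,[0,0,1],0]
    - [255,[0,0,0],0]
    - [255,[0,0,0],0]

```text
time: 32.7
tool_pos: [0.5504, 0.002, 0.1231]
ee_rot: [3.142, 0.0, 3.141]
wrist_force: [0.2, -0.0, -2.2]
width: 0.0273
finger_force: 30.0
```

Emit:
carry_out:
  increments:
    - [255,[0,0,1],0]
    - [255,[0,0,1],0]
    - [255,[0,0,0],0]

```text
time: 33.0
tool_pos: [0.5504, 0.002, 0.1213]
ee_rot: [3.142, 0.001, 3.141]
wrist_force: [-1.3, -0.1, -1.7]
width: 0.0274
finger_force: 30.0
```

Emit:
carry_out:
  increments:
    - [255,[0,0,0.5],0]
    - [255,[0,0,0.5],0]
    - [255,[0,0,0],0]

```text
time: 33.3
tool_pos: [0.5504, 0.002, 0.1212]
ee_rot: [-3.142, 0.001, 3.141]
wrist_force: [-2.6, 1.4, 4.8]
width: 0.0278
finger_force: 30.0
```

Emit:
carry_out:
  increments:
    - [100,[0,0,0],0]
    - [100,[0,0,0],0]
    - [100,[0,0,-15],0]
    - [100,[0,0,-35],0]
    - [100,[0,0,-40],0]
    - [100,[0,0,0],0]
    - [100,[0,0,0],0]

```text
time: 34.0
tool_pos: [0.5513, 0.0019, 0.2122]
ee_rot: [-3.141, 0.004, 3.141]
wrist_force: [0.4, 0.2, -0.2]
width: 0.0572
finger_force: 0.0
```

```bash
python3 - <<'E'
from h import *
im,w=snap('wrist','w9'); look('9')
a=cv2.imread('pics/side9.png')[150:250,170:310]; b=cv2.imread('pics/scene9.png')[140:240,200:320]
cv2.imwrite('pics/c9.png',cv2.vconcat([cv2.hconcat([cv2.resize(a,(420,300)),cv2.resize(b,(360,300))]),cv2.copyMakeBorder(cv2.resize(im[:300],(480,281)),0,0,0,300,0)]))
E
```

```text
side [244.5, 178.0] 183 [0.6238, 0.1401, 0.015]
side [375.2, 244.0] 123 [0.7635, -0.2433, 0.015]
scene [294.2, 172.7] 88 [0.4283, 0.0745, 0.015]
scene [221.6, 189.6] 106 [0.5722, -0.1073, 0.015]
[0.5495 0.0021 0.2084] 34.15 0.057394826972446474
```

View pics/c9.png

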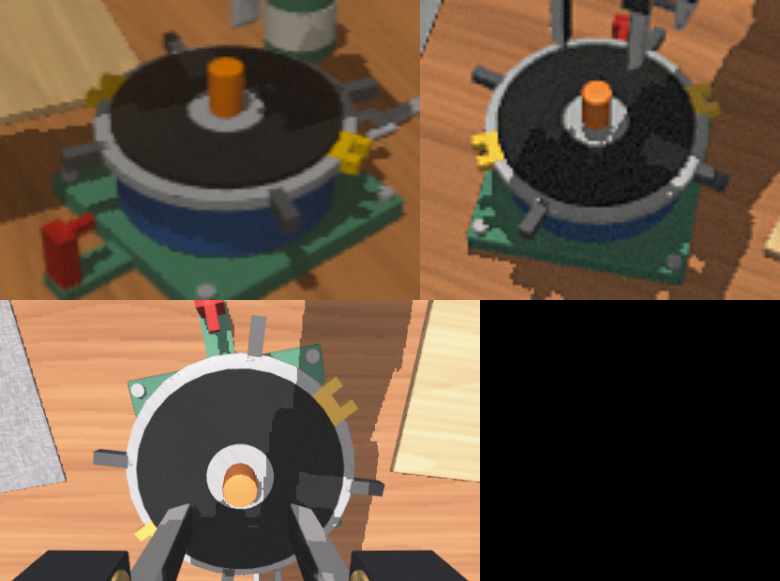

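The plug is seated as at the start, with an even lip and the handle at the same pixels. I'll check the tin clearance while moving over the far lug.

Emit:
carry_out:
  increments:
    - [100,[-40,-4,0],0]
    - [100,[-40,-5,0],0]
    - [100,[-38,-5,0],6.2]
    - [130,[0,0,0],0]
    - [130,[0,0,0],0]

```text
time: 34.65
tool_pos: [0.6676, -0.0121, 0.2067]
ee_rot: [3.141, -0.006, 3.034]
wrist_force: [0.0, 0.5, 0.0]
width: 0.047
finger_force: 0.0
```

```bash
python3 - <<'E'
from h import *
print('tin',ray(cal('scene9'),[(299.5,258)],.09).round(3),ray(cal('side9'),[(270,141)],.09).round(3))
im,w=snap('wrist','w10'); o=robot.get_obs(); T=o['tool_pos']; print(T.round(4),o['ee_rot'])
L=proj(w,[[.5495+r*np.cos(np.radians(-6.2)),.0014+r*np.sin(np.radians(-6.2)),.094] for r in (.105,.134)]); print(L)
cv2.imwrite('pics/w10b.png',im[100:384])
E
```

```text
tin [[0.732 0.184 0.09 ]] [[0.723 0.172 0.09 ]]
[ 0.6673 -0.0119  0.2083] [ 3.14146649 -0.00362557  3.03374406]
[[258.15355742 173.61250073]
 [258.07579307 206.93692357]]
```

View pics/w10b.png

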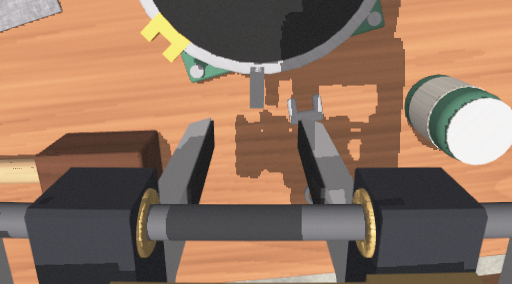

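The lug is centred between the fingers at (257,187), where I predicted, and the tin is well clear. I'll descend and grip.

Emit:
carry_out:
  increments:
    - [130,[-1.5,0,30],0]
    - [130,[0,0,40],0]
    - [130,[0,0,35],0]
    - [130,[0,0,13],0]
    - [130,[0,0,4],0]
    - [255,[0,0,0],0]
    - [255,[0,0,0],0]
    - [255,[0,0,0],0]

```text
time: 35.5
tool_pos: [0.6711, -0.0123, 0.0907]
ee_rot: [3.141, 0.004, 3.033]
wrist_force: [0.9, -0.1, 0.3]
width: 0.0254
finger_force: 0.0
```

Emit:
carry_out:
  increments:
    - [255,[0,0,0],0]
    - [255,[0,0,0],0]
    - [255,[0,0,0],0]

```text
time: 35.8
tool_pos: [0.6704, -0.012, 0.0892]
ee_rot: [3.141, 0.002, 3.033]
wrist_force: [0.3, 0.7, 3.4]
width: 0.0118
finger_force: 30.0
```

Emit:
carry_out:
  increments:
    - [255,[0.1,5.3,0],-2.5]
    - [255,[0.5,11,0],-5.2]
    - [255,[0.5,11,0],-5.2]
    - [255,[0.5,11,0],-5.2]
    - [255,[0.5,11,0],-5.2]
    - [255,[0.5,11,0],-5.2]
    - [255,[0.1,5.3,0],-2.5]
    - [255,[0,0,0],0]

```text
time: 36.6
tool_pos: [0.6601, 0.0528, 0.0892]
ee_rot: [-3.141, 0.003, -2.708]
wrist_force: [0.7, 2.7, 3.4]
width: 0.0116
finger_force: 30.0
```

```bash
python3 - <<'E'
from h import *
o=robot.get_obs(); p=o['tool_pos']; print(p,o['ee_rot'],o['wrist_force'],o['joint_positions'].round(2))
d=p[:2]-[.5495,.0014]; print(np.hypot(*d),np.degrees(np.arctan2(d[1],d[0])), np.degrees(o['ee_rot'][2])%360-180)
E
```

```text
[0.66006887 0.05278277 0.08921319] [-3.14133358e+00  2.80308561e-03 -2.70816714e+00] [0.74870844 2.73557622 3.40698593] [-0.01  0.39  1.27  0.    1.48 -2.01]
0.12192483221953805 24.924897558988736 24.833452897126648
```

Emit:
carry_out:
  increments:
    - [255,[0.1,5.3,0],-2.5]
    - [255,[0.5,11,0],-5.2]
    - [255,[0.5,11,0],-5.2]
    - [255,[0.5,11,0],-5.2]
    - [255,[0.5,11,0],-5.2]
    - [255,[0.5,11,0],-5.2]
    - [255,[0.1,5.3,0],-2.5]
    - [255,[0,0,0],0]

```text
time: 37.4
tool_pos: [0.618, 0.1018, 0.0892]
ee_rot: [-3.14, 0.002, -2.168]
wrist_force: [0.4, 0.8, 4.4]
width: 0.0117
finger_force: 30.1
```

Emit:
carry_out:
  increments:
    - [255,[0,0,0],0]
    - [200,[0,0,0],0]
    - [170,[0,0,0],0]
    - [170,[0,0,0],0]
    - [170,[0,0,-10],0]
    - [170,[0,0,-30],0]
    - [150,[0,0,-45],0]
    - [150,[0,0,-35],0]

```text
time: 38.2
tool_pos: [0.6175, 0.1012, 0.2107]
ee_rot: [-3.14, 0.001, -2.169]
wrist_force: [0.2, 0.4, 0.2]
width: 0.0381
finger_force: 0.0
```

Emit:
carry_out:
  increments:
    - [150,[15,0,0],8]
    - [150,[30,0,0],8]
    - [150,[30,0,0],8]
    - [150,[30,0,0],8]
    - [150,[15,0,0],8]
    - [150,[0,0,0],8]
    - [150,[0,0,0],8]
    - [150,[0,0,0],0]

```text
time: 39.0
tool_pos: [0.5264, 0.0254, 0.2087]
ee_rot: [-3.142, 0.001, 3.137]
wrist_force: [0.1, -0.3, 0.5]
width: 0.0383
finger_force: 0.0
```

```bash
python3 - <<'E'
from h import *
im,w=snap('wrist','w11'); look('11')
o=robot.get_obs(); print(o['ee_rot'],o['wrist_force'])
a=cv2.imread('pics/side11.png')[150:260,170:310]
cv2.imwrite('pics/c11.png',cv2.hconcat([im,cv2.copyMakeBorder(cv2.resize(a,(280,220)),0,164,0,0,0)]))
E
```

```text
side [244.3, 178.8] 171 [0.6215, 0.137, 0.015]
side [208.7, 206.7] 144 [0.4836, 0.0704, 0.015]
side [375.3, 244.0] 124 [0.7637, -0.2434, 0.015]
scene [251.2, 212.1] 90 [0.6118, 0.0052, 0.015]
[0.5266 0.0257 0.2082] 39.15 0.0387396263802604
[3.14154846e+00 1.59119236e-04 3.13997251e+00] [1.07124433 0.92215755 0.88056421]
```

View pics/c11.png

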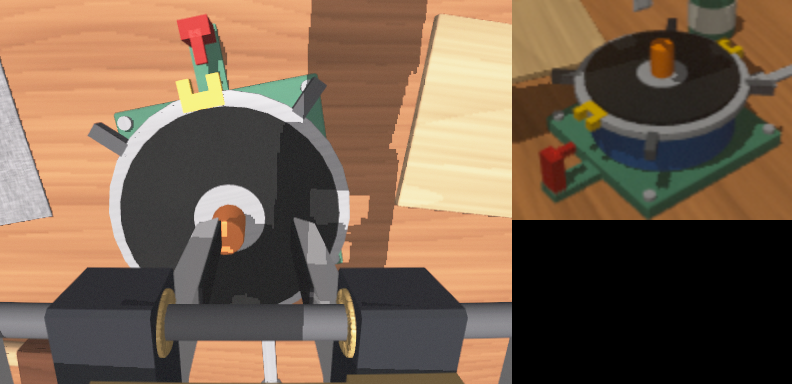

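The notch tabs stand at (184,94) and (214,89), in line with the pointer tip at (202,62). The handle is at (230,230), and the plug looks level in both views.

```bash
python3 - <<'E'
from h import *
w=cal('w11'); A=np.array([.5490,.0014])
def ang(q,z):
    for p in ray(w,q,z): d=p[:2]-A; print(p.round(4),(np.degrees(np.arctan2(d[1],d[0]))%360).round(2),np.hypot(*d).round(4))
print('tabs tips outer/inner corners'); ang([(176,82),(189,79.5),(206,75),(219,73)],.094)
im=cv2.imread('pics/w11.png'); h=cv2.cvtColor(im,cv2.COLOR_BGR2HSV)
m=cv2.inRange(h,np.array((24,80,120)),np.array((34,255,255))); m[:60]=0;m[120:]=0;m[:,:160]=0;m[:,240:]=0
M=cv2.moments(m,True); print('centroid',M['m10']/M['m00'],M['m01']/M['m00']); ang([(M['m10']/M['m00'],M['m01']/M['m00'])],.094)
m=cv2.inRange(h,np.array((0,170,60)),np.array((5,255,255))); m[75:]=0
for y in (45,50,55,60,63): x=np.where(m[y,160:240])[0]+160; print(y,x.min() if len(x) else None,x.max() if len(x) else None)
print('ptr'); ang([(202,63),(199.5,48)],.06)
E
```

```text
tabs tips outer/inner corners
[ 0.4396 -0.038   0.094 ] 199.82 0.1163
[ 0.4378 -0.0277  0.094 ] 194.67 0.1149
[ 0.4345 -0.0142  0.094 ] 187.78 0.1155
[ 0.4331 -0.0041  0.094 ] 182.69 0.116
centroid 200.57332155477033 94.14399293286219
[ 0.449  -0.0191  0.094 ] 191.58 0.1021
45 191 203
50 195 204
55 195 205
60 196 206
63 197 202
ptr
[ 0.4225 -0.022   0.06  ] 190.49 0.1286
[ 0.4102 -0.0237  0.06  ] 190.24 0.141
```

```bash
python3 -c "
from bench import robot
print(robot.close_job())"
```

```text
the job is handed in; nothing more can be done
None
```

The job is handed in: all three knobs present were lowered onto the drum floor, the plug is reseated in the mouth, a yellow notch faces the red pointer to within about 1° by camera, and the mallet, tin and wrench were not touched; the hand-in returned no verdict.

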